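# Wake and check a bench scale by touch

### The arm

A 6-joint arm with a two-finger parallel gripper is mounted at the origin on a cart in front of the work surface, level with it; the furniture and walls round the work are solid. World frame = base frame: x ahead of the robot, y to its left, z up, the work surface at z = 0. Lengths are in mm, angles in degrees, forces in N, time in s.
With the tool pointing down it reaches from about 300 to 850 mm from the base axis. Payload 4.2 kg.
Tool frame: the origin (TCP) lies on the centre line of the jaws, within the pads' length; the fingertips stand 11 mm ahead of it and the grasp point (between the pads) lies 8 mm behind it; z points along the fingers, y is the line along which they close (so a half turn about z gives the same grasp; the last joint's range is limited). The gripper opens to 91 mm and grips with 3 to 60 N. Pads are 32 mm wide; open, the fingers measure 118 mm over their backs; the gripper's body (76 mm by 178 mm) begins 60 mm behind the grasp point.
Start: joints at [64.973, 18.312, 89.639, -0, 72.044, -1.146], TCP at [232.786, 525.791, 192.776] pointing down, gripper open.
Joint ranges: [-177.97, 177.97], [-48.28, 115.42], [12.27, 149.76], [-77.06, 257.06], [2.81, 150.46], [-146.56, 146.56]. Speed limits (degrees/s): [147.25, 147.25, 180, 180, 180, 180].

### API

Orientations are given as [roll, pitch, yaw] about the fixed x, y, z axes, in that order (R = Rz(yaw) Ry(pitch) Rx(roll)).
In Python, from workcell import env, grab_frame, camera_model, models gives the robot as it stands.
- The arm moves only by the shell command python3 -m crank 'ROWS' [FORCE]. ROWS is text: rows parted by semicolons, each of 7 numbers parted by spaces: the closure, from -1 (fully open) to 1 (shut), so that 0 is half open, then the shift along the tool's x, y, z in mm, then the turn, a rotation vector about the tool's x, y, z in degrees. A call has 1 to 10 rows; each row shifts and turns the commanded pose from where the row before left it, along the tool's axes as they then stand; what a row does not reach is not made up. A row lasts 1/8 s, in which the tool goes at most 62.5 mm and 10.7 degrees, less where a joint would pass 70% of its speed; a pose out of reach is approached as far as the arm can. A call is refused whole if a number of a shift passes 62.5 or a number of a turn 10.7, either way. A call with a gripper value outside its range is refused whole. The fingers move at their own pace and stop on an object; FORCE is the grip in N (left out, the last holds). Time passes only in rows, so rows that do not move let the fingers close. It gives the time, the measured TCP pose, the force, the opening and the grip force at its end, in the units of the state.
- env.state(): the state, without advancing time (a new reading comes with each control period).
- grab_frame(name): name is "scene" or "top"; returns the picture (384x512x3 uint8, blue, green, red); there is no depth.
- camera_model(name): a dict with "K" (3x3 intrinsics, pixels), "k1" (the pictures are not rectified: a ray, as slopes to the right and down, at radius r is drawn at 1 + k1 r^2 times it, then the intrinsics apply), "R" (3x3) and "t" (3): a world point X has camera coordinates R X + t. Camera axes: x right, y down, z forward; pixel columns grow to the right and rows downward; lengths in mm; the calibration is good to about 2 mm. A picture is of the moment at which its call begins. camera_model takes no time and is no camera call.
- env.job_done(): hands the job in; it is judged then, once.
Trained networks look in the newest picture that a camera, given by its name, has taken for a name from the list of things; names that differ only in an ending like _2 or _b are one class to them, and where a whole thing is asked for, a point or a joint stands for the part that bears it (a point fixed in the world has none). Each returns a list of dicts, best first, with "p" (0 to 1); they miss things now and then, are a little off and sometimes report something else, mostly with a low value. They report only what shows in the picture. A call takes as long as a camera call.
- models.search_frame(name, camera): "point" ([x, y, z] in mm, in world coordinates, good to about 4 mm: the middle of the surface that is visible of it).
The state is a dict: "time_s": time; "qpos": joint angles; "qvel": joint speeds; "effort": joint torques, N m; "ee_pos": TCP position; "ee_rot": TCP orientation; "force": force on the tool from outside, world axes, zero at the start; "torque": the same for the moment, N m; "gripper_width": finger opening in mm; "gripper_force": force on a finger pad.
Only numpy, scipy, OpenCV 4.12 (cv2) and the standard library are available. Lean on these libraries where they do the work, as an engineer would, in place of code of your own. Each camera call takes 0.05 s, during which the arm holds its last target. There are 200 camera calls.

### The job

Check the bench scale with light fingertip touches: tap the round power key well down and let it come up, then do the same with the long bar-shaped zero key, then press the round steel weighing pan gently about halfway down, not onto its stop, and finish while still holding it there. Do not press the square key, and do not push, lift or tip the scale or disturb the things round it.

Things in the scene. Friction and masses are not known exactly. Their poses are not given: they have to be found in the camera images.
- scale: Loose electronic bench scale, a flat grey box 160 mm deep (its x), 180 mm wide (its y), deck 34 mm above the bench, 1.2 kg on four rubber feet. Origin: centre of its underside on the bench; x points from the front edge with the keys to the back with the pan, y to the scale's left, z up. Keys at x = -57 mm, pan centre at x = +30 mm; a small flat display lies between.
- round_key_top (a point): One of three light-grey keys of one material in a row near the front edge of the scale's deck, 54 mm apart. The ROUND one, 20 mm across (power), at the right end (scale y = -54 mm). Origin: centre of the key's flat top, which stands 11 mm above the deck and 45 mm above the bench when up (z up).
- round_key (a joint): Travel of the round key in m: 0 up (rest), grows as it is pressed straight down, stop at 0.008; a spring returns it; about 0.9 N starts it, 2.2 N holds it at 3 mm, 4.3 N at the stop. It answers from 3 mm down.
- bar_key_top (a point): One of three light-grey keys of one material in a row near the front edge of the scale's deck, 54 mm apart. The LONG BAR, 16 mm by 36 mm, long along the scale's y (zero), at the left end (scale y = +54 mm). Origin: centre of the key's flat top, which stands 11 mm above the deck and 45 mm above the bench when up (z up).
- bar_key (a joint): Travel of the bar key in m: 0 up (rest), grows as it is pressed straight down, stop at 0.008; a spring returns it; about 0.9 N starts it, 2.2 N holds it at 3 mm, 4.3 N at the stop. It answers from 3 mm down.
- square_key_top (a point): One of three light-grey keys of one material in a row near the front edge of the scale's deck, 54 mm apart. The SQUARE one, 18 mm by 18 mm, in the middle (scale y = 0): not to be pressed. Origin: centre of the key's flat top, which stands 11 mm above the deck and 45 mm above the bench when up (z up).
- square_key (a joint): Travel of the square key, in m: 0 up (rest), grows as it is pressed straight down, stop at 0.008; a spring returns it; about 0.9 N starts it, 2.2 N holds it at 3 mm, 4.3 N at the stop. It answers from 3 mm down.
- pan_top (a point): Round steel weighing pan, a flat disc 86 mm across and 3.5 mm thick on a short spindle, behind the keys. Origin: centre of its flat top, 18 mm above the deck and 52 mm above the bench when up (z up).
- pan (a joint): Travel of the pan in m: 0 up (rest, empty), grows as it is pressed straight down, stop at 0.012; sprung: about 0.6 N starts it, 1.8 N holds it at 3 mm, 3 N at 6 mm, 5.4 N at the stop.
- screw_jar_1: Little screw-top jar, 34 mm across, 36 mm high, standing loose 20 to 30 mm off the scale's left side. A bystander; origin: centre of its underside.
- wax_ring_blank: Carved wax ring blank, 17x33x8 mm, lying loose in front of the keys. A bystander; origin: centre of its underside.
- green_wax_block: Block of wax, 30x45x16 mm, lying loose on the right of the scale. A bystander; origin: centre of its underside.
- felt_bob_cream: Felt polishing bob on a thin shank, 22x47x22 mm, lying loose on the right of the scale near its front. A bystander; origin: centre of its underside.
- tweezers: Tweezers, 13x126x9 mm, lying loose on the bench between the scale and the robot, to the right. A bystander; origin: centre of its underside.
- wax_stick: Short stick of wax, 14x69x12 mm, lying loose at the far left. A bystander; origin: centre of its underside.

How it is judged (in metres and radians):
On the way, in this order (a step that is already met when the one before it is completed fails the run):
1. the round key is tapped (more than 3 mm down), the others up (value of joint round_key above 0.003 m and value of joint each of square_key, bar_key below 0.0015 m and value of joint pan below 0.002 m), for 0.05 s.
2. then, the round key up again, the bar key is tapped (more than 3 mm down) (value of joint bar_key above 0.003 m and value of joint each of round_key, square_key below 0.0015 m and value of joint pan below 0.002 m), for 0.05 s.
3. then, all keys up again, the pan is pressed more than 3 mm down by the fingers (value of joint pan above 0.003 m and contact force between the fingers and scale above 0.5 N and value of joint each of round_key, square_key, bar_key below 0.0015 m), for 0.2 s.
At the end, for the whole second after the job is handed in: The fingers hold the pan 3 to 10.5 mm down with 0.5 to 12 N, all three keys are up (within 1.5 mm), the scale stands level and, like every bystander, is within 20 mm of where it was (all of step 3 and value of joint pan below 0.0105 m and contact force between the fingers and scale below 12 N and angle between scale's own z axis and vertical below 0.05 rad and distance of each of scale, screw_jar_1, wax_ring_blank, green_wax_block, felt_bob_cream, tweezers, wax_stick from where it was at the start of the episode below 0.02 m); the arm keeps its last pose, push and grip.
It fails at once if the square key is pressed (more than 2 mm) (value of joint square_key above 0.002 m).
It fails at once if the scale is hit or pressed with more than 20 N (contact force between any of the fingers, the arm and scale above 20 N).
It fails at once if the scale is pushed about, lifted or tipped (20 mm, 0.1 rad) (distance of scale from where it was at the start of the episode above 0.02 m or angle between scale's own z axis and vertical above 0.1 rad).
It fails at once if a bystander is moved more than 20 mm (distance of any of screw_jar_1, wax_ring_blank, green_wax_block, felt_bob_cream, tweezers, wax_stick from where it was at the start of the episode above 0.02 m).
It also fails if it takes over 35 s, if anything falls off the work surface, if the arm or the gripper's body presses on something with over 40 N, if the wrist force passes 120 N, or if a joint passes its speed limit or range.

## Working session

There is one attempt and no reset: what is moved stays moved. The work goes in short steps, Python scripts to look and compute and a shell command to move; the robot and the scene stay as the last step left them, time stands still between calls to the robot, and variables do not carry over. Pictures are saved under pics/ and viewed, at most 10 in all, crops included, and the job is handed in when it is done.

```bash
mkdir -p pics; python3 - <<'E'
from workcell import env, grab_frame, camera_model, models
import cv2, numpy as np
for c in ("top","scene"):
    f=grab_frame(c); cv2.imwrite(f"pics/{c}0.png",f)
    m=camera_model(c); print(c,m["K"],m["k1"],(-np.array(m["R"]).T@m["t"]).round())
    for n in ["round_key_top","bar_key_top","square_key_top","pan_top","scale"]:
        r=models.search_frame(n,c); print(n,[(np.round(x["point"],1).tolist(),round(x["p"],2)) for x in r[:3]])
print(env.state())
E
```

```text
top [[476.50930452   0.         246.80678567]
 [  0.         476.50930452 187.07317969]
 [  0.           0.           1.        ]] 0.018215764657163784 [ 304. -101.  921.]
round_key_top [([472.8, -110.9, 47.4], 0.56), ([547.3, -133.0, 37.0], 0.21)]
bar_key_top [([570.6, -55.6, 42.3], 0.44)]
square_key_top [([480.5, -49.3, 4.9], 0.6)]
pan_top [([565.5, -159.0, 51.5], 0.78), ([449.8, -221.5, 18.0], 0.54), ([342.8, -233.6, 5.4], 0.43)]
scale [([545.3, -131.4, 39.3], 0.62)]
scene [[404.61827245   0.         254.30148789]
 [  0.         404.61827245 199.77942516]
 [  0.           0.           1.        ]] -0.12038122970143912 [-129. -454.  519.]
round_key_top [([475.0, -111.3, 48.4], 0.43)]
bar_key_top [([573.5, -63.3, 45.8], 0.43)]
square_key_top []
pan_top [([566.5, -163.8, 51.6], 0.78)]
scale [([524.1, -148.8, 32.8], 0.57)]
{'time_s': 0.6, 'qpos': array([ 6.49738254e+01,  1.83110545e+01,  8.96382348e+01,  1.14423906e-03,
        7.20428178e+01, -1.14437205e+00]), 'qvel': array([ 0.00294864, -0.04897553, -0.07223304,  0.00565904, -0.06140414,
        0.02425748]), 'effort': array([ 4.63308224e-04, -4.12116265e+01, -2.32135087e+01,  7.28379143e-02,
        3.77156551e-02, -3.07106779e-05]), 'ee_pos': array([232.78186337, 525.80821251, 192.78960531]), 'ee_rot': array([ 1.79992087e+02, -9.30696380e-04,  1.56117845e+02]), 'force': array([-0.45680414, -0.37845302, -0.23648377]), 'torque': array([ 0.01171993,  0.02822114, -0.01546828]), 'gripper_force': 0.0, 'gripper_width': 91.46980023279967}
```

View pics/top0.png

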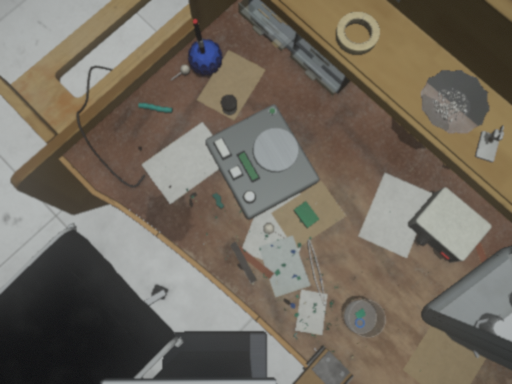

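View pics/scene0.png

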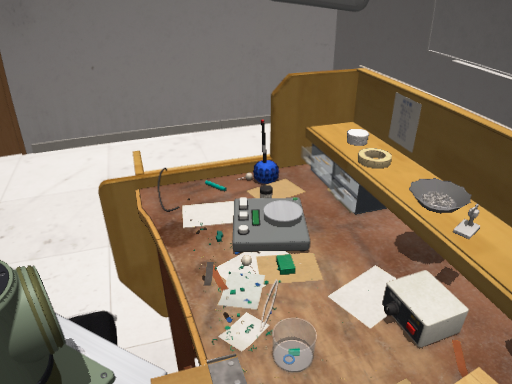

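The top view shows the bar key at (222,147), the square key at (236,173), the round key at (250,197) and the pan at (276,149). The jar is at (229,103), and the pot with its upright tool at (205,55).

```bash
cat > h.py <<'E'
from workcell import env, grab_frame, camera_model, models
import cv2, numpy as np
from scipy.spatial.transform import Rotation as Ro
def ray(c,u,v,z):
    m=camera_model(c);K=np.array(m["K"]);R=np.array(m["R"]);t=np.array(m["t"])
    # r_d = r(1+k1 r^2)
    p=cv2.undistortPoints(np.array([[[u,v]]],float),K,np.array([m["k1"],0,0,0.]))[0,0]
    C=-R.T@t; d=R.T@np.array([p[0],p[1],1]); return C+d*(z-C[2])/d[2]
E
python3 - <<'E'
from h import *
f=cv2.imread("pics/top0.png")
cv2.imwrite("pics/crop.png",cv2.resize(f[80:230,180:340],None,fx=5,fy=4,interpolation=cv2.INTER_CUBIC)) if 0 else cv2.imwrite("pics/crop.png",cv2.resize(f[90:230,190:340],None,fx=4,fy=4,interpolation=cv2.INTER_CUBIC))
for n,u,v,z in [("bar",222,147,45),("sq",236,173,45),("round",250,197,45),("pan",276,149,52),("jar",229,103,36),("pot",205,55,40),("pot base tip",196,22,120)]:
    print(n,ray("top",u,v,z).round(1))
E
```

```text
bar [574.4 -58.   45. ]
sq [523.1 -85.   45. ]
round [ 476.8 -111.5   45. ]
pan [ 568.4 -161.    52. ]
jar [667.8 -70.4  36. ]
pot [768.7 -21.6  40. ]
pot base tip [793. -11. 120.]
```

View pics/crop.png

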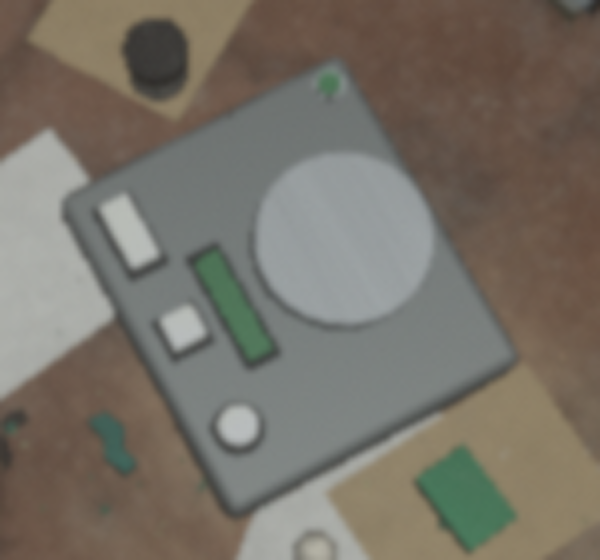

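```bash
python3 -m crank '1 0 0 -40 0 0 0;1 0 0 -40 0 0 0;1 -43 -43 0 0 0 0;1 -43 -43 0 0 0 0;1 -43 -43 0 0 0 0;1 -43 -43 0 0 0 0;1 -43 -43 0 0 0 0;1 -43 -43 0 0 0 0;1 -43 -43 0 0 0 0;1 -43 -43 0 0 0 0' 10
```

```text
time_s: 1.85
ee_pos: [408.5, 70.1, 273.1]
ee_rot: [179.9, 0.1, 156.1]
force: [1.3, -0.1, -0.1]
gripper_width: 0.5
gripper_force: 0.0
```

```bash
python3 -m crank '1 -34 -34 20 0 0 0;1 -34 -34 30 0 0 0;1 -34 -35 30 0 0 0;1 -34 -35 30 0 0 0;1 0 0 30 0 0 0;1 0 0 23 0 0 0;1 0 0 0 0 0 0;1 0 0 0 0 0 0'; python3 - <<'E'
from h import *
f=grab_frame("top");g=grab_frame("scene")
a=cv2.resize(f[90:240,190:340],(600,600),interpolation=cv2.INTER_CUBIC);cv2.imwrite("pics/t1.png",a)
cv2.imwrite("pics/s1.png",cv2.resize(g[140:290,180:380],(800,600),interpolation=cv2.INTER_CUBIC))
s=env.state();print(s["ee_pos"],s["force"])
E
```

```text
time_s: 2.85
ee_pos: [477.3, -109.4, 110.7]
ee_rot: [180.0, 0.1, 156.1]
force: [0.0, 1.2, 0.3]
gripper_width: 0.3
gripper_force: 0.0
[ 477.50400287 -109.33974863  111.02648382] [ 0.60190886  0.29509614 -0.00864391]
```

View pics/s1.png

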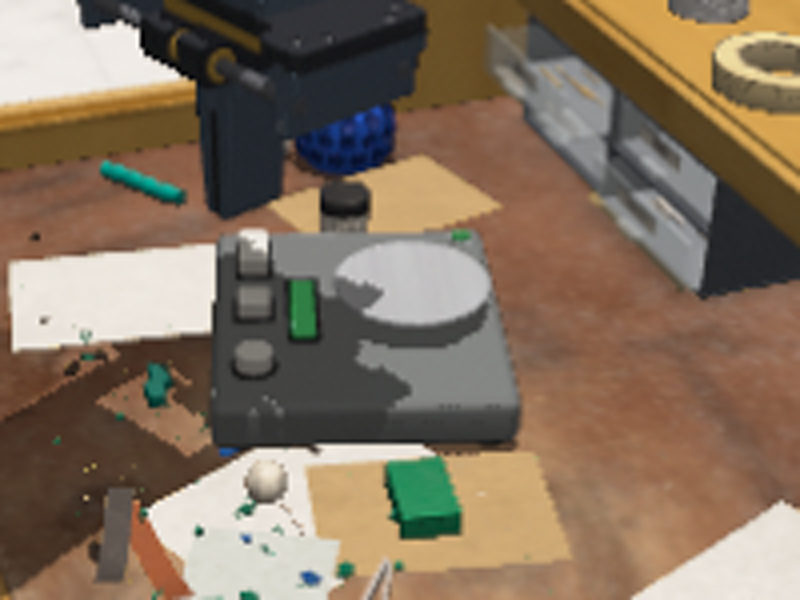

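The closed fingertip shows at crop (243,210), the round key at (253,355). I'll check that the tip is above the key.

```bash
python3 - <<'E'
from h import *
for c,z in [((243,207),99),((253,355),45),((252,250),45),((412,282),52)]: print(ray("scene",180+c[0]/4-.4,140+c[1]/4-.4,z).round(1))
E
python3 -m crank '1 0 2 30 0 0 0;1 0 0 20 0 0 0;1 0 0 0 0 0 0;1 0 0 0 0 0 0'
python3 -m crank '1 0 0 4 0 0 0;1 0 0 2 0 0 0;1 0 0 0 0 0 0'
```

```text
[526. -79.  99.]
[ 474.7 -111.8   45. ]
[568.  -60.1  45. ]
[ 566.7 -160.8   52. ]
time_s: 3.45
ee_pos: [478.4, -107.6, 60.9]
ee_rot: [180.0, 0.1, 156.1]
force: [-0.1, 0.9, 0.4]
gripper_width: 0.5
gripper_force: 0.0
time_s: 3.82
ee_pos: [477.3, -107.4, 53.8]
ee_rot: [180.0, -0.0, 156.1]
force: [-0.1, -0.9, -0.4]
gripper_width: 0.6
gripper_force: 0.0
```

The tip's ray doesn't match the reported height, so I'll look again before pressing.

```bash
python3 - <<'E'
from h import *
f=grab_frame("top");g=grab_frame("scene")
b=np.hstack([cv2.resize(f[130:230,200:300],(400,400),interpolation=cv2.INTER_CUBIC),cv2.resize(g[160:260,200:300],(400,400),interpolation=cv2.INTER_CUBIC)])
cv2.imwrite("pics/b2.png",b)
def proj(c,X):
    m=camera_model(c);return cv2.projectPoints(np.array([X],float),cv2.Rodrigues(np.array(m["R"]))[0],np.array(m["t"],float),np.array(m["K"]),np.array([m["k1"],0,0,0.]))[0][0,0]
for c,o in (("top",(200,130)),("scene",(200,160))):
  for X in [(477,-109,99),(477,-107.5,43),(477,-111,45)]:
    print(c,X,proj(c,X).round(1),((proj(c,X)-o)*4).round())
s=env.state();print(s["ee_pos"],s["force"],s["qpos"])
E
```

```text
top (477, -109, 99) [248.9 191. ] [196. 244.]
top (477, -107.5, 43) [247.9 197.1] [191. 268.]
top (477, -111, 45) [249.7 196.9] [199. 268.]
scene (477, -109, 99) [241.6 205.2] [166. 181.]
scene (477, -107.5, 43) [241.6 228.1] [166. 272.]
scene (477, -111, 45) [243.1 227.7] [172. 271.]
[ 477.43025091 -107.43823116   53.80523546] [ 0.32639991 -0.16579344 -0.31369273] [-1.40324841e+01  1.86170946e+01  1.11975136e+02  6.62932347e-03
  4.93997003e+01 -8.01559423e+01]
```

View pics/b2.png

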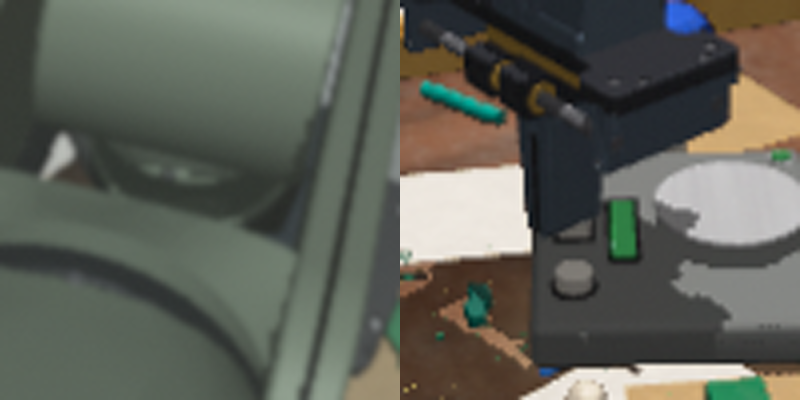

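The tip shows about 10 px above where it's predicted, and the round key is in full view with no contact force. I'll overlay a gripper wireframe at the reported pose to tell a height offset from a lateral one.

```bash
cat >> h.py <<'E'
def proj(c,X):
    m=camera_model(c);return cv2.projectPoints(np.array(X,float).reshape(-1,1,3),cv2.Rodrigues(np.array(m["R"]))[0],np.array(m["t"],float),np.array(m["K"]),np.array([m["k1"],0,0,0.]))[0][:,0]
def box(im,c,o,s,T,R,lo,hi,col):
    import itertools
    P=np.array(list(itertools.product(*zip(lo,hi)))); W=T+P@R.T; q=((proj(c,W)-o+.5)*s).astype(int)
    for i in range(8):
        for b in (1,2,4):
            if not i&b: cv2.line(im,tuple(map(int,q[i])),tuple(map(int,q[i|b])),col,1,cv2.LINE_AA)
E
python3 - <<'E'
from h import *
g=grab_frame("scene");s=env.state()
o=np.array((170,90));k=4
im=cv2.resize(g[90:240,170:370],None,fx=k,fy=k,interpolation=cv2.INTER_CUBIC);im=cv2.convertScaleAbs(im,alpha=1.4,beta=20)
R=Ro.from_euler("xyz",s["ee_rot"],degrees=True).as_matrix();T=np.array(s["ee_pos"])
box(im,"scene",o,k,T,R,(-16,-13.5,-68),(16,13.5,11),(0,0,255))
box(im,"scene",o,k,T,R,(-38,-89,-120),(38,89,-68),(0,255,255))
T=T+[0,0,22]
box(im,"scene",o,k,T,R,(-16,-13.5,-68),(16,13.5,11),(0,255,0))
cv2.imwrite("pics/o3.png",im)
E
```

```text
(no output)
```

View pics/o3.png

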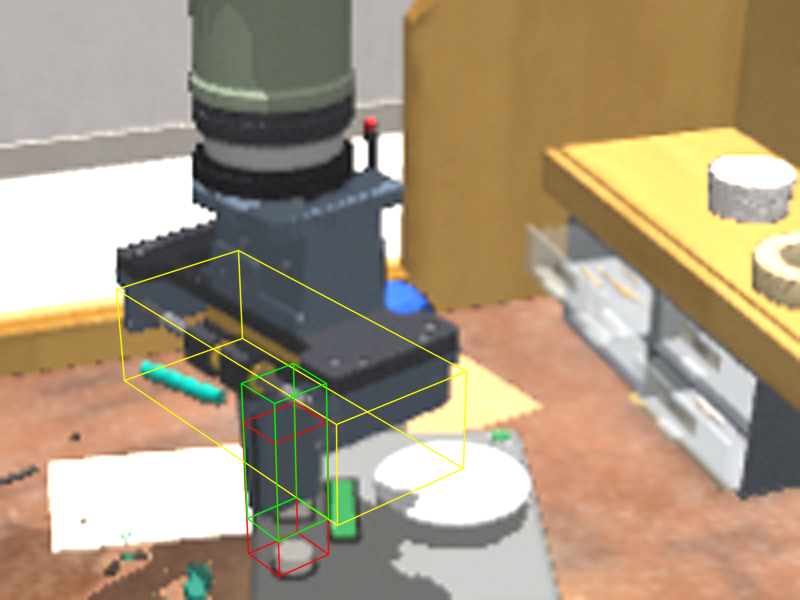

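The horizontal fit and the body size match the reported pose, so the offset is mainly vertical: the tip is really about 25–30 mm higher. I'll creep down, watching the force.

```bash
python3 -m crank '1 0 0 4 0 0 0;1 0 0 0 0 0 0'
python3 -m crank '1 0 0 4 0 0 0;1 0 0 0 0 0 0'
python3 - <<'E'
from h import *
g=grab_frame("scene");s=env.state();print(s["ee_pos"],s["force"])
o=np.array((190,120));k=6
im=cv2.resize(g[120:220+20,190:310],None,fx=5,fy=5,interpolation=cv2.INTER_CUBIC);k=5;im=cv2.convertScaleAbs(im,alpha=1.5,beta=25)
cv2.imwrite("pics/o4.png",im)
E
```

```text
time_s: 4.22
ee_pos: [477.0, -107.3, 49.3]
ee_rot: [-180.0, -0.1, 156.1]
force: [-0.2, -0.6, -0.1]
gripper_width: 0.5
gripper_force: 0.0
time_s: 4.47
ee_pos: [477.1, -107.3, 45.3]
ee_rot: [-180.0, -0.0, 156.1]
force: [0.8, -0.1, 0.3]
gripper_width: 0.8
gripper_force: 0.0
[ 477.23563872 -107.40968203   45.52485594] [-0.03419687 -0.33651022  0.38449627]
```

View pics/o4.png

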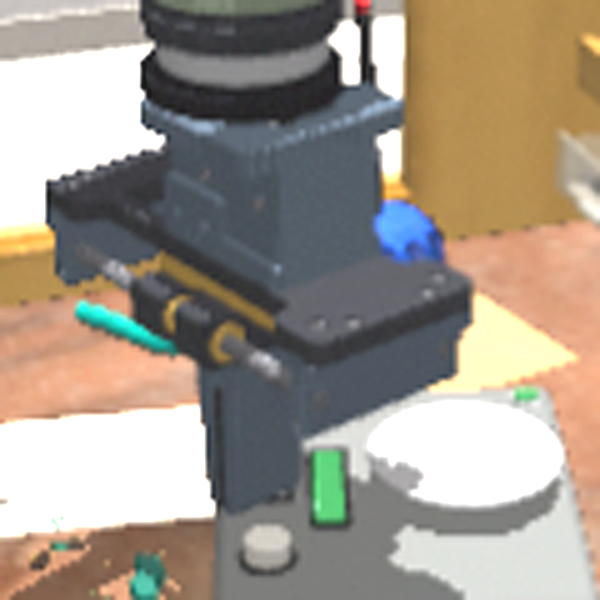

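The finger's image overlaps the square key's position, so height and depth are still ambiguous from this view. The top camera should show the ends of the gripper body, which pins x and y.

```bash
python3 - <<'E'
from h import *
g=grab_frame("top");s=env.state()
o=np.array((170,80));k=4
im=cv2.resize(g[80:230,170:370],None,fx=k,fy=k,interpolation=cv2.INTER_CUBIC)
im=cv2.convertScaleAbs(im,alpha=1.5,beta=15)
R=Ro.from_euler("xyz",s["ee_rot"],degrees=True).as_matrix();T=np.array(s["ee_pos"])
box(im,"top",o,k,T,R,(-38,-89,-120),(38,89,-68),(0,255,255))
box(im,"top",o,k,T+[0,0,32],R,(-38,-89,-120),(38,89,-119),(0,0,255))
cv2.imwrite("pics/o5.png",im)
E
```

```text
(no output)
```

View pics/o5.png

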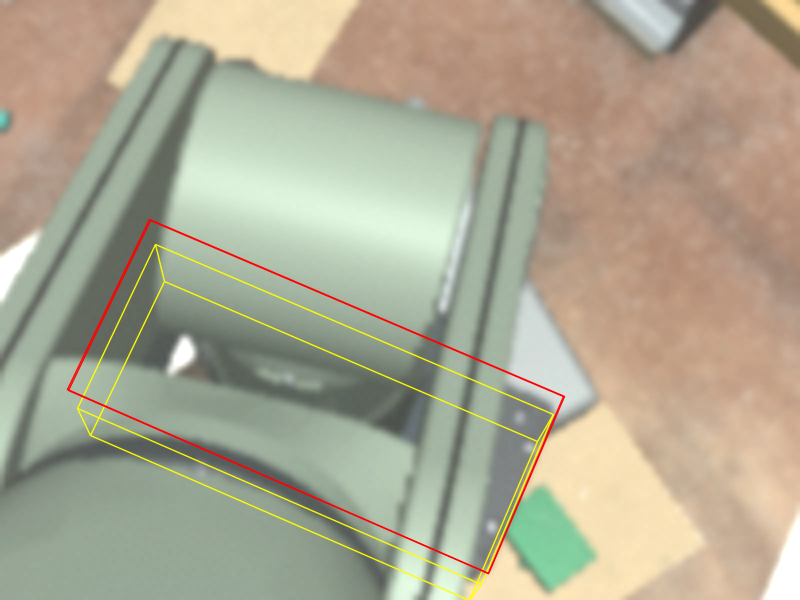

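The body's right end matches the raised model, so x and y are right and the tip really is higher than reported. I'll continue down onto the round key under force watch.

```bash
python3 -m crank '1 -2 -4 6 0 0 0;1 0 0 5 0 0 0;1 0 0 0 0 0 0'
python3 -m crank '1 0 0 3 0 0 0;1 0 0 0 0 0 0'
python3 -m crank '1 0 0 2 0 0 0;1 0 0 0 0 0 0'
```

```text
time_s: 4.95
ee_pos: [477.1, -111.9, 34.1]
ee_rot: [-180.0, -0.1, 156.1]
force: [-0.0, 0.9, -1.0]
gripper_width: 0.3
gripper_force: 0.0
time_s: 5.2
ee_pos: [477.4, -111.8, 31.6]
ee_rot: [180.0, -0.0, 156.1]
force: [-0.6, 0.3, 0.2]
gripper_width: 0.3
gripper_force: 0.0
time_s: 5.45
ee_pos: [477.5, -111.8, 29.6]
ee_rot: [180.0, -0.0, 156.1]
force: [-0.7, -0.9, -0.6]
gripper_width: 0.4
gripper_force: 0.0
```

```bash
for i in 1; do python3 -m crank '1 0 0 2 0 0 0;1 0 0 0 0 0 0'; done
python3 -m crank '1 0 0 2 0 0 0;1 0 0 0 0 0 0'
python3 - <<'E'
from h import *
F=[]
for i in range(4): g=grab_frame("scene");F.append(env.state()["force"])
print(np.mean(F,0))
im=cv2.resize(g[160:260,200:320],None,fx=5,fy=5,interpolation=cv2.INTER_CUBIC);im=cv2.convertScaleAbs(im,alpha=1.5,beta=25)
cv2.imwrite("pics/o6.png",im)
E
```

```text
time_s: 5.7
ee_pos: [477.5, -111.9, 27.6]
ee_rot: [180.0, -0.0, 156.1]
force: [0.7, -0.4, -0.2]
gripper_width: 0.1
gripper_force: 0.0
time_s: 5.95
ee_pos: [477.4, -111.9, 25.6]
ee_rot: [180.0, -0.0, 156.1]
force: [-0.2, -0.1, -0.2]
gripper_width: 0.4
gripper_force: 0.0
[-0.43814941  0.3273951  -0.05520533]
```

View pics/o6.png

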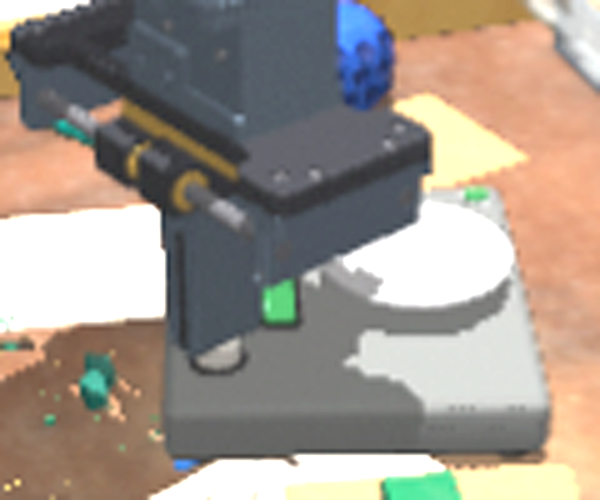

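The tip now overlaps the round key, at crop (215,340) against the key at (220,348), with a few mm to go.

```bash
cat > f.py <<'E'
from h import *
F=[]
for i in range(3): grab_frame("scene");s=env.state();F.append(s["force"])
print("avgF",np.mean(F,0).round(2),s["ee_pos"].round(2))
E
python3 -m crank '1 0 0 2 0 0 0;1 0 0 0 0 0 0' | grep force:; python3 f.py
python3 -m crank '1 0 0 2 0 0 0;1 0 0 0 0 0 0'| grep force:; python3 f.py
python3 -m crank '1 0 0 2 0 0 0;1 0 0 0 0 0 0'| grep force:; python3 f.py
```

```text
force: [0.5, -1.2, 2.2]
gripper_force: 0.4
avgF [-0.02 -0.36  1.14] [ 477.71 -111.93   23.81]
force: [0.6, -0.1, 1.5]
gripper_force: 0.9
avgF [ 0.45 -0.12  2.5 ] [ 477.75 -111.95   21.82]
force: [0.6, 0.1, 3.4]
gripper_force: 1.3
avgF [ 0.6  -0.02  2.39] [ 477.75 -111.92   19.82]
```

```bash
python3 -m crank '1 0 0 1 0 0 0;1 0 0 0 0 0 0;1 0 0 -10 0 0 0;1 0 0 -20 0 0 0;1 -22 29 0 0 0 0;1 -22 29 0 0 0 0;1 -22 29 0 0 0 0;1 0 0 10 0 0 0;1 0 0 0 0 0 0'
python3 - <<'E'
from h import *
g=grab_frame("scene");s=env.state();print(s["ee_pos"],s["force"])
o=np.array((190,130));k=5
im=cv2.resize(g[130:250,190:320],None,fx=k,fy=k,interpolation=cv2.INTER_CUBIC);im=cv2.convertScaleAbs(im,alpha=1.5,beta=25)
R=Ro.from_euler("xyz",s["ee_rot"],degrees=True).as_matrix();T=np.array(s["ee_pos"])
box(im,"scene",o,k,T+[0,0,32],R,(-16,-13.5,-30),(16,13.5,11),(0,0,255))
Rs=Ro.from_euler("z",-61.5,degrees=True).as_matrix()
for c,h in (((477,-111,45),(10,10)),((523.5,-85,45),(9,9)),((572.5,-59,45),(8,18))): box(im,"scene",o,k,np.array(c,float),Rs,(-h[0],-h[1],-11),(h[0],h[1],0),(0,255,0))
cv2.imwrite("pics/o7.png",im)
E
```

```text
time_s: 8.48
ee_pos: [570.9, -59.0, 37.5]
ee_rot: [-179.9, -0.2, 156.1]
force: [-1.5, -0.1, -0.6]
gripper_width: 0.5
gripper_force: 0.0
[571.21609506 -59.27256714  38.02856572] [0.16357588 0.37221692 0.29316127]
```

View pics/o7.png

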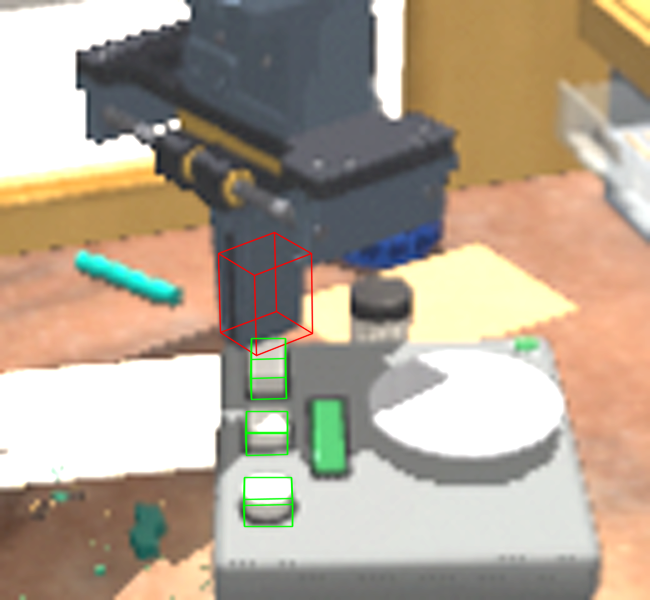

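Keys match the model, and the tip sits about 3 mm left and above the bar key. I'll correct that and tap it.

```bash
python3 -m crank '1 -2 -2 6 0 0 0;1 0 0 6 0 0 0;1 0 0 0 0 0 0'
python3 -m crank '1 0 0 4 0 0 0;1 0 0 0 0 0 0'; python3 f.py
python3 -m crank '1 0 0 3 0 0 0;1 0 0 0 0 0 0;1 0 0 0 0 0 0'; python3 f.py
```

```text
time_s: 8.9
ee_pos: [573.4, -61.9, 26.2]
ee_rot: [-180.0, -0.1, 156.1]
force: [1.0, 0.3, -1.0]
gripper_width: 0.5
gripper_force: 0.0
time_s: 9.15
ee_pos: [574.3, -61.8, 22.8]
ee_rot: [-180.0, 0.0, 156.1]
force: [-0.6, -0.5, 0.8]
gripper_width: 0.4
gripper_force: 0.7
avgF [-0.38 -1.18  0.9 ] [574.28 -61.8   22.96]
time_s: 9.68
ee_pos: [574.4, -61.8, 19.9]
ee_rot: [180.0, 0.0, 156.1]
force: [0.2, -0.7, 3.1]
gripper_width: 0.2
gripper_force: 1.3
avgF [-0.4  -0.75  2.59] [574.38 -61.75  19.89]
```

```bash
python3 -m crank '1 0 0 1 0 0 0;1 0 0 0 0 0 0;1 0 0 -10 0 0 0;1 0 0 -25 0 0 0;1 -11 -31 0 0 0 0;1 -11 -31 0 0 0 0;1 -11 -32 0 0 0 0;1 0 0 10 0 0 0;1 0 0 8 0 0 0;1 0 0 0 0 0 0'
python3 f.py
```

```text
time_s: 11.08
ee_pos: [565.4, -159.7, 34.6]
ee_rot: [180.0, -0.2, 156.2]
force: [-0.4, 1.5, 0.9]
gripper_width: 0.6
gripper_force: 0.0
avgF [-0.1   0.2  -0.61] [ 566.54 -160.21   35.83]
```

```bash
python3 -m crank '1 0 0 3 0 0 0;1 0 0 0 0 0 0'; python3 f.py
python3 -m crank '1 0 0 3 0 0 0;1 0 0 0 0 0 0'|grep force:; python3 f.py
python3 -m crank '1 0 0 2 0 0 0;1 0 0 0 0 0 0'|grep force:; python3 f.py
python3 -m crank '1 0 0 2 0 0 0;1 0 0 0 0 0 0'|grep force:; python3 f.py;python3 f.py
```

```text
time_s: 11.48
ee_pos: [566.2, -160.8, 32.6]
ee_rot: [180.0, -0.0, 156.1]
force: [0.2, 0.1, -0.1]
gripper_width: 0.8
gripper_force: 0.0
avgF [ 0.04  0.01 -0.46] [ 566.36 -161.     32.82]
force: [0.2, 0.3, 1.2]
gripper_force: 0.6
avgF [0.59 0.54 1.02] [ 566.5  -161.1    29.87]
force: [0.7, -0.6, 1.8]
gripper_force: 1.0
avgF [0.18 0.02 1.98] [ 566.5  -161.08   27.86]
force: [0.2, 0.1, 3.7]
gripper_force: 1.4
avgF [ 1.23 -0.61  2.9 ] [ 566.52 -161.08   25.86]
avgF [ 1.16 -0.53  2.53] [ 566.5  -161.07   25.85]
```

```bash
python3 -m crank '1 0 0 1 0 0 0;1 0 0 0 0 0 0;1 0 0 0 0 0 0;1 0 0 0 0 0 0'; python3 f.py; python3 -c "
from workcell import env
print(env.job_done())"
```

```text
time_s: 13.48
ee_pos: [566.5, -161.1, 24.8]
ee_rot: [180.0, 0.0, 156.1]
force: [0.7, -1.0, 3.3]
gripper_width: 0.3
gripper_force: 1.6
avgF [ 1.14 -0.65  3.64] [ 566.5  -161.11   24.85]
the job is handed in; nothing more can be done
None
```

I tapped the round key and then the bar key, each about 5.5 mm down by my estimate, and handed the job in at about 13.6 s with the pan held about 6.5 mm down at roughly 3 N; travel is inferred from arm height and force, and no verdict came back.

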